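Manual misting round on the potting bench

ROBOT

A 6-joint arm with a two-finger parallel gripper is mounted at the origin on the work surface. World frame = base frame: x ahead of the robot, y to its left, z up, the work surface at z = 0. Lengths are in mm, angles in rad, forces in N, time in s.
With the tool pointing down it reaches from about 400 to 925 mm from the base axis. Payload 12.5 kg.
Tool frame: the origin (TCP) lies between the finger pads; the fingertips stand 25 mm ahead of it and the grasp point (between the pads) lies 6 mm ahead of it; z points along the fingers, y is the line along which they close (so a half turn about z gives the same grasp; the last joint's range is limited). The gripper opens to 95 mm and grips with 3 to 60 N. Pads are 20 mm wide; open, the fingers measure 119 mm over their backs; the gripper's body (75 mm by 180 mm) begins 59 mm behind the grasp point.
Start: joints at [1.082, 0.491, 1.559, -0, 1.092, -0.106], TCP at [233.435, 579.789, 207.561] pointing down, gripper open.
Joint ranges: [-3.1, 3.1], [-0.84, 2.19], [0.05, 2.79], [-1.13, 4.28], [0.06, 2.93], [-2.69, 2.69]. Speed limits (rad/s): [2.22, 2.22, 2.79, 3.14, 3.14, 3.14].

INTERFACE

Orientations are given as [roll, pitch, yaw] about the fixed x, y, z axes, in that order (R = Rz(yaw) Ry(pitch) Rx(roll)).
In Python, from cell import state, read_camera, job_done, cut_out gives the robot as it stands. The module is installed in compiled form; this text tells all that it offers.
- The arm moves only by the tool jog_arm, never from a script. Its argument "motion" is a list of rows, each a list of 2 entries, a list of its own where there are three numbers: the shift along the tool's x, y, z in mm, then the turn about the tool's z in rad. A call has 1 to 5 rows; each row is the pose to reach, as a shift and turn from the pose commanded when the call began, along the tool's axes at that moment; what a row does not reach only later rows make up. A row lasts 1/10 s, in which the tool goes at most 50 mm and 8.59 degrees, less where a joint would pass 70% of its speed; a pose out of reach is approached as far as the arm can. A call with a gripper value outside its range is refused whole. "grip" is the closure, from 0 (fully open) to 1 (shut), set as the call begins (left out, the last holds). The fingers move at their own pace and stop on an object; the grip force is fixed at half the most. Time passes only in rows, so rows that repeat a pose let the fingers close. It gives the time, the measured TCP pose, the force, the opening and the grip force at its end, in the units of the state.
- state(): the state, without advancing time (a new reading comes with each control period).
- read_camera(name): name is "scene" or "side" or "wrist"; returns a dict with "img" (400x640x3 uint8, blue, green, red), "vertical_fov" (degrees; the focal length in pixels is half the picture's height over the tangent of half this angle, whatever the lens; pixels are square), "cx", "cy" (the principal point, pixels), "extrinsics" (4x4, takes a point from camera to world coordinates). Camera axes: x right, y up, looking along -z (the intrinsics and any distortion apply to the point x, -y, -z); pixel columns grow to the right and rows downward; lengths in mm; the calibration is good to about 2 mm. A picture is of the moment at which its call begins. There is no depth.
- job_done(): hands the job in; it is judged then, once.
Trained networks look in a picture, given as the dict that the camera call returned (one of the last four; its "shot" number tells which), for a name from the list of things; names that differ only in an ending like _2 or _b are one class to them, and where a whole thing is asked for, a point or a joint stands for the part that bears it (a point fixed in the world has none). Each returns a list of dicts, best first, with "p" (0 to 1); they miss things now and then, are a little off and sometimes report something else, mostly with a low value. They report only what shows in the picture. A call takes as long as a camera call. They do not tell look-alikes from the thing itself.
- cut_out(name, picture): "region" (400x640 bool, what is visible of it) and "box" ([left, top, right, bottom] in pixels, round what is visible of it).
The state is a dict: "t": time; "joints": joint angles; "qvel": joint speeds; "tau": joint torques, N m; "eef_pos": TCP position; "tcp_rot": TCP orientation; "ft_force": force on the tool from outside, world axes, zero at the start; "moment": the same for the moment, N m; "opening": opening from 0.0 (shut) to 1.0 (fully open); "grip_force": force on a finger pad.
Only numpy, scipy, OpenCV 4.12 (cv2) and the standard library are available. Lean on these libraries where they do the work, as an engineer would, in place of code of your own. Each camera call takes 0.05 s, during which the arm holds its last target. There are 200 camera calls.

TASK

Give the seedlings a round of mist by hand: press gently with the fingertips on the closed cover of the misting controller and let go so that it pops open, hold the large round button beneath it fully in for about a second, then swing the cover down and press it again until it latches shut and stays shut. Do not press the small square button, do not pick anything up, and leave the pots, jar and tools around the controller where they stand.

Things in the scene. Friction and masses are not known exactly. Their poses are not given: they have to be found in the camera images.
- mister: misting controller, grey plastic box fixed to the bench, 72 mm high; origin on its underside, z up, x from the open front edge to the hinge side. Spans x -48..72, y -70..70 mm (feet to x -66). The cover lies between side rims (inner faces y +-57, tops z 72) and a rear deck (x > 50, top z 72). Under it a recess: panel at z 52, front lip at x -48..-38, top z 60.
- cover (a joint): angle (rad) of the push-latch cover: 0 = shut, latched, flush with the rims; negative = pressed in (stop -0.09); opens upward to 1.2 (stop), sprung open. Press the shut cover to -0.07 or beyond (3 to 4 N, 5 mm at the edge) and let go: it rises fully open in about 1 s, following a receding finger. Swing it back down (1 to 4 N at the edge) to -0.07 or beyond, let go: it stays latched at 0.
- cover_hinge (a point): point on the hinge axis, middle of the cover's width, fixed in the box at x +45 mm, y 0, z 70 mm of the controller; axes as those of the controller, hinge axis along its y.
- cover_edge (a point): point on the outer (top) face of the grey cover, middle of its free edge, 76 mm from the hinge axis; the cover is a plate 76 x 110 x 4 mm, mid-plane through the hinge axis; x from free edge to hinge, z out of the outer face. Open it stands steep, outer face to the hinge side: swing it shut by pushing that face from behind, forward and down in an arc; pushing straight down on its edge jams.
- start_button (a joint): travel (m) of the large round black button: 0 = out, 0.005 = fully in (about 5 N); springs back.
- start_top (a point): centre of the top face of the large round button, 26 mm across, at x -11 mm, y -18 mm, z 60 mm of the controller when out; pressed straight down.
- reset_button (a joint): travel (m) of the small square black button, which must not be pressed: 0 = out, 0.005 = fully in.
- reset_top (a point): centre of the top face of the small square button, 10 mm wide, at x +12 mm, y +25 mm, z 60 mm of the controller.
- pot_a: empty orange plastic plant pot, 68 mm across the rim, 62 mm high, standing; origin at the centre of its underside
- pot_b: empty orange plastic plant pot, same as pot_a
- pot_c: larger empty orange plant pot, 82 mm across, 75 mm high, standing; origin under its centre
- jar: closed jar, 62 mm across, 85 mm high, standing; origin under its centre
- trowel: flat spatula-like trowel lying on the bench, 200 mm long; origin under its middle, x along it
- dibber: wooden planting dibber with a T handle, lying, 150 mm long, 22 mm high; origin under its middle, x along it towards the steel tip
Not all that is in view belongs to the job. Leave any brown look-alike of the mister alone.

How it is judged:
By the outcome, as a careful person would: the job done as asked, in the order asked, and still so for the second after the job is handed in, with the robot touching nothing.
It also fails if it takes over 58 s, if anything falls off the work surface, if the arm or the gripper's body presses on something with over 40 N, if the wrist force passes 120 N, or if a joint passes its speed limit or range.

## Working session

There is one attempt and no reset: what is moved stays moved. The work goes in short steps, Python scripts to look and compute and a tool call to move; the robot and the scene stay as the last step left them, time stands still between calls to the robot, and variables do not carry over. Pictures are saved under pics/ and viewed, at most 13 in all, crops included, and the job is handed in when it is done.

Besides the shell and the picture viewer there is one more tool, called after "Emit:" by a JSON object that holds its "method" and its "body". jog_arm: Moves the arm, as the interface text tells. Its arguments: {"type":"object","properties":{"motion":{"type":"array"},"grip":{"type":"number"}},"required":["motion"]}

```bash
mkdir -p pics; cat > h.py <<'E'
import numpy as np, cv2
from cell import state, read_camera, job_done, cut_out
from scipy.spatial.transform import Rotation as R
def K(c):
    f=200/np.tan(np.radians(c["vertical_fov"])/2); return f,c["cx"],c["cy"]
def proj(c,p):
    f,cx,cy=K(c); T=np.linalg.inv(np.array(c["extrinsics"])); q=np.atleast_2d(p)@T[:3,:3].T+T[:3,3]
    return np.c_[cx+f*q[:,0]/-q[:,2], cy+f*q[:,1]/q[:,2]]
def ray(c,u,v,z):
    f,cx,cy=K(c); T=np.array(c["extrinsics"]); d=T[:3,:3]@np.array([(u-cx)/f,-(v-cy)/f,-1]); o=T[:3,3]
    return o+d*(z-o[2])/d[2]
E
python3 - <<'E'
from h import *
ims=[]
for n in ["scene","side"]:
    c=read_camera(n); ims.append(c["img"])
    print(n,K(c),[k for k in c if k!="img"],np.round(c["extrinsics"],3).tolist())
    for o in ["mister","cover_edge"]:
        for r in cut_out(o,c)[:3]: print(o,r["p"],r["box"])
    cv2.imwrite(f"pics/{n}0.png",c["img"])
s=state();print(s)
E
```

```text
scene (np.float64(468.24439265140694), 320.1583702979833, 199.09507822057537) ['vertical_fov', 'cx', 'cy', 'extrinsics', 'shot'] [[-0.591, -0.61, 0.528, 1143.505], [0.807, -0.455, 0.377, 409.987], [0.01, 0.649, 0.761, 918.866], [0.0, 0.0, 0.0, 1.0]]
mister 0.92 [369.3, 192.3, 457.2, 271.6]
mister 0.89 [259.7, 104.5, 324.9, 163.3]
mister 0.69 [255.3, 163.3, 329.2, 234.9]
cover_edge 0.95 [270.0, 105.7, 315.1, 138.1]
cover_edge 0.64 [387.9, 202.5, 444.8, 248.5]
cover_edge 0.6 [264.7, 168.6, 317.1, 208.6]
side (np.float64(370.59765121846897), 322.95932783833945, 200.03781157539268) ['vertical_fov', 'cx', 'cy', 'extrinsics', 'shot'] [[0.877, 0.282, -0.39, 123.017], [-0.481, 0.536, -0.694, -778.458], [0.013, 0.796, 0.605, 723.161], [0.0, 0.0, 0.0, 1.0]]
mister 0.88 [311.0, 194.6, 370.7, 245.7]
mister 0.87 [267.2, 247.3, 337.3, 318.1]
mister 0.59 [247.9, 151.6, 296.9, 200.0]
cover_edge 0.92 [279.9, 252.0, 322.8, 289.5]
cover_edge 0.91 [328.4, 196.1, 361.0, 224.3]
cover_edge 0.66 [259.3, 159.0, 287.9, 175.8]
{'t': 0.3, 'joints': array([ 1.08238547e+00,  4.91128714e-01,  1.55903517e+00,  2.39360168e-05,
        1.09170991e+00, -1.05550905e-01]), 'qvel': array([ 0.00066168, -0.0015061 , -0.001338  , -0.00092063, -0.00082833,
       -0.00018513]), 'tau': array([-1.35166988e-04, -6.11932969e+01, -2.58072996e+01,  6.92252512e-02,
        4.61216667e-02, -6.93368452e-05]), 'eef_pos': array([233.40578069, 579.7280554 , 207.37219061]), 'tcp_rot': array([-3.14131531e+00, -5.07396399e-05,  2.75872166e+00]), 'ft_force': array([0.29235898, 0.4634599 , 0.22109583]), 'moment': array([-0.01767924,  0.01543815,  0.03290759]), 'grip_force': 0.0, 'opening': 0.9978907290017568}
```

View pics/scene0.png

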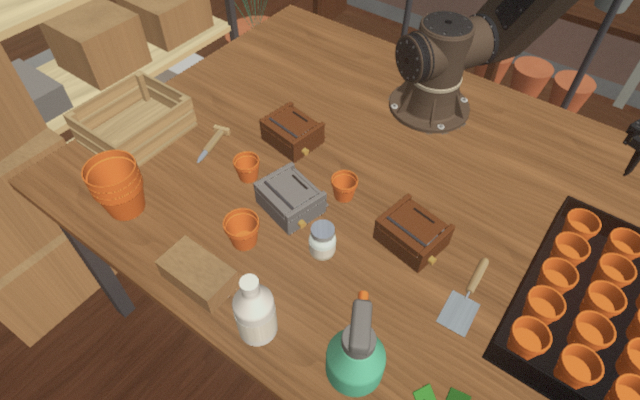

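View pics/side0.png

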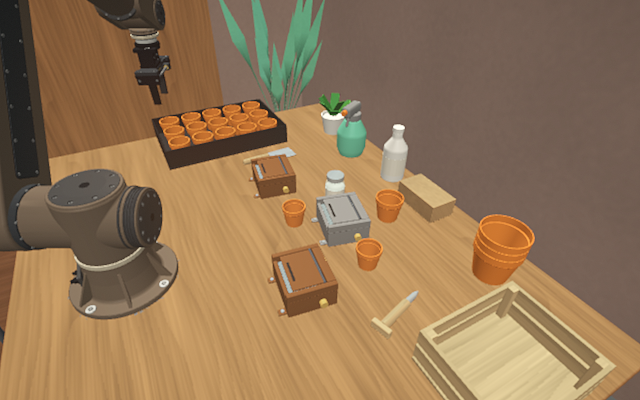

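The mister candidates in the scene view are brown at (292,131), grey at (290,198) and brown at (413,232). I choose the grey one, which is at (342,218) in the side view. Next is a close crop to confirm it and get its orientation.

```bash
python3 - <<'E'
from h import *
a=cv2.imread("pics/scene0.png")[155:245,240:340]; b=cv2.imread("pics/side0.png")[180:255,300:383]
a=cv2.resize(a,(400,360),interpolation=2); b=cv2.resize(b,(398,360),interpolation=2)
cv2.imwrite("pics/crop0.png",np.hstack([a,b]))
E
```

```text
(no output)
```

View pics/crop0.png

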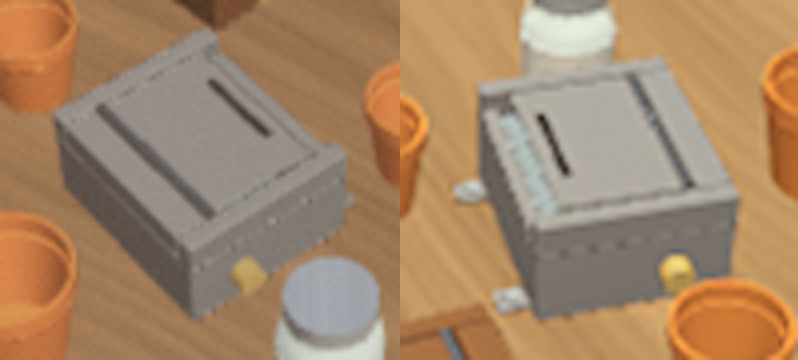

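The crop shows the grey controller. In the scene view its rear deck is at lower left. The open front and feet face upper right, and the jar, two pots and a brown box stand close by.

```bash
python3 - <<'E'
from h import *
from scipy.optimize import least_squares
S=read_camera("scene");D=read_camera("side")
ps=[(253.75,184),(287.5,216.2),(326,192.5),(292.5,162.5)]
# side crop: scale 4.795/4.8
f=lambda x,y:(300+(x-400)/4.795,180+y/4.8)
pd=[f(737,195),f(662,62),f(480,88),f(535,222)]
for p in ps: print("S",ray(S,*p,72).round(1))
for p in pd: print("D",ray(D,*p,72).round(1))
best=None
M0=np.array([[72,-70],[72,70],[-48,70],[-48,-70]])
def W(q,m): 
    c,s=np.cos(q[2]),np.sin(q[2]); return np.c_[q[0]+c*m[:,0]-s*m[:,1],q[1]+s*m[:,0]+c*m[:,1],0*m[:,0]+72]
rs=np.array([ray(S,*p,72)[:2] for p in ps]); rd=np.array([ray(D,*p,72)[:2] for p in pd])
print((rs[0]+rs[1]-rs[2]-rs[3])/2,(rd[0]+rd[1]-rd[2]-rd[3])/2)
ctr=rs.mean(0); 
def res(q,which): 
    # which: corner order sign
    m=M0*[1,which]; md=M0*[1,which]
    o=[]
    if 1: o+=list((proj(S,W(q,m))-ps).ravel())
    o+=list((proj(D,W(q,md[[0,1,2,3]]))-pd).ravel())
    return o
for w in (1,-1):
  for perm in (0,1):
    for y0 in np.arange(0,6.3,1.5):
        P=pd if perm==0 else [pd[1],pd[0],pd[3],pd[2]]
        g=lambda q:np.r_[(proj(S,W(q,M0*[1,w]))-ps).ravel(),(proj(D,W(q,M0*[1,w]))-P).ravel()]
        r=least_squares(g,[*ctr,y0])
        if best is None or r.cost<best[0]: best=(r.cost,r.x,w,perm,r.fun)
print(best)
s=state();print(s["eef_pos"],s["tcp_rot"])
E
```

```text
S [ 613.8 -168.2   72. ]
S [642.7 -39.5  72. ]
S [530.8 -10.8  72. ]
S [ 499.3 -138.5   72. ]
D [ 611.5 -172.5   72. ]
D [642.8 -45.   72. ]
D [530. -16.  72.]
D [ 499.2 -139.    72. ]
[113.18119172 -29.22676881] [112.549697   -31.25434442]
(np.float64(9.164253087173421), array([ 5.59789148e+02, -8.75071361e+01, -2.51088399e-01]), 1, 0, array([-1.0817958 , -1.29566385, -0.50178477,  1.53909036,  1.04903039,
        0.54114099, -0.67089871, -1.58773598,  0.35918032,  0.08282385,
       -0.1886641 , -1.67285925, -1.1151974 , -1.54921094, -0.26133266,
        1.34634548]))
[233.44052628 579.76051281 207.49603359] [-3.14157115e+00  3.85016901e-05  2.75880302e+00]
```

Mister pose is about (560, -87.5), yaw -0.25, with the front facing the robot. I'll set out with the gripper closed.

Emit:
{"method": "jog_arm", "body": {"motion": [[[-35,-33,0],0],[[-70,-66,0],0],[[-105,-100,0],0],[[-141,-133,0],0],[[-177,-167,0],0]], "grip": 1}}

```text
t: 0.9
eef_pos: [335.7, 357.1, 207.7]
tcp_rot: [3.141, 0.0, 2.759]
ft_force: [0.8, 0.5, 0.6]
opening: 0.637
grip_force: 0.0
```

Emit:
{"method": "jog_arm", "body": {"motion": [[[-35,-33,0],0],[[-70,-66,0],0],[[-105,-100,0],0],[[-141,-133,0],0],[[-177,-167,0],0]]}}

```text
t: 1.4
eef_pos: [437.6, 135.9, 207.8]
tcp_rot: [3.141, 0.001, 2.759]
ft_force: [1.1, 1.5, 0.8]
opening: 0.214
grip_force: 0.0
```

Emit:
{"method": "jog_arm", "body": {"motion": [[[-35,-33,0],-0.03],[[-70,-66,0],-0.06],[[-105,-100,0],-0.1],[[-141,-133,0],-0.13],[[-177,-167,0],-0.13]]}}

```text
t: 1.9
eef_pos: [539.4, -85.4, 207.7]
tcp_rot: [3.141, 0.0, 2.89]
ft_force: [0.6, -0.2, -0.4]
opening: 0.007
grip_force: 0.0
```

```bash
python3 - <<'E'
from h import *
c=read_camera("wrist"); s=state(); print(s["t"],s["eef_pos"],s["tcp_rot"],s["opening"],s["ft_force"])
print(np.round(c["extrinsics"],3).tolist(),K(c))
img=c["img"].copy()
q=(559.8,-87.5,-.251); ca,sa=np.cos(q[2]),np.sin(q[2])
P=np.array([[72,-70,72],[72,70,72],[-48,70,72],[-48,-70,72],[50,-57,72],[50,57,72],[-31,57,72],[-31,-57,72]])
W=np.c_[q[0]+ca*P[:,0]-sa*P[:,1],q[1]+sa*P[:,0]+ca*P[:,1],P[:,2]]
for p in proj(c,W): print(p.round()); cv2.circle(img,tuple(int(v) for v in p.clip(-5000,5000)),3,(0,0,255),-1)
cv2.imwrite("pics/w1.png",img)
E
```

```text
1.95 [542.28418928 -90.92939269 207.49218833] [-3.14018216e+00  2.79733797e-03  2.88666348e+00] 0.004770391690468727 [-1.09580772 -4.33745543 -0.18119619]
[[0.249, -0.929, -0.274, 462.067], [0.968, 0.239, 0.069, -65.804], [0.001, -0.282, 0.959, 385.015], [0.0, 0.0, 0.0, 1.0]] (np.float64(325.6807350299533), 323.1643729109393, 202.68118302114107)
[261. 274.]
[391. 274.]
[398. 163.]
[254. 163.]
[272. 256.]
[380. 255.]
[384. 180.]
[268. 180.]
```

View pics/w1.png

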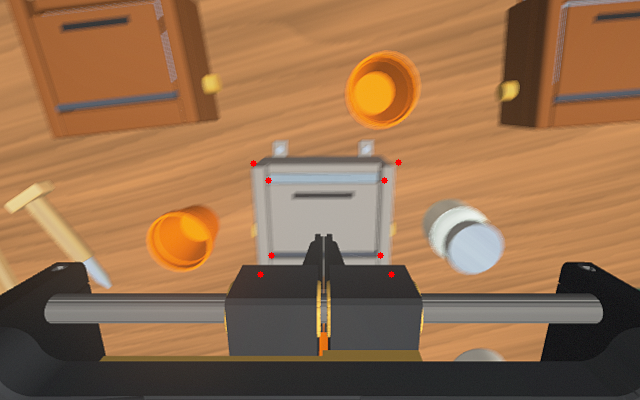

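The wrist view shows the grey cover. Its front corners are near (257,158) and (396,158), within about 5 px of prediction, though the picture is blurred by motion. I'll settle and look again.

Emit:
{"method": "jog_arm", "body": {"motion": [[[0,0,0],0],[[0,0,0],0]]}}

```text
t: 2.15
eef_pos: [538.4, -83.0, 207.3]
tcp_rot: [3.141, -0.001, 2.888]
ft_force: [0.8, -0.1, 0.7]
opening: 0.005
grip_force: 0.0
```

```bash
python3 - <<'E'
from h import *
c=read_camera("wrist"); s=state(); print(s["t"],s["eef_pos"],s["tcp_rot"],s["opening"],s["ft_force"])
np.savez("w2.npz",e=c["extrinsics"],v=c["vertical_fov"],cx=c["cx"],cy=c["cy"])
img=cv2.resize(c["img"][140:280,240:410],None,fx=4,fy=4,interpolation=2)
q=(559.8,-87.5,-.251); ca,sa=np.cos(q[2]),np.sin(q[2])
P=np.array([[72,-70,72],[72,70,72],[-48,70,72],[-48,-70,72],[50,-57,72],[50,57,72],[-31,57,72],[-31,-57,72]])
W=np.c_[q[0]+ca*P[:,0]-sa*P[:,1],q[1]+sa*P[:,0]+ca*P[:,1],P[:,2]]
for p in (proj(c,W)-[240,140])*4: print(p.round()); cv2.circle(img,tuple(int(v) for v in p),3,(0,0,255),-1)
cv2.imwrite("pics/w2.png",img)
E
```

```text
2.2 [538.36292575 -82.44584558 207.47676976] [ 3.14132852e+00 -5.10384546e-04  2.88925532e+00] 0.0038434658175688506 [-0.2062394  -0.35305405  0.57504401]
[ 75. 545.]
[598. 543.]
[625.  99.]
[ 47. 100.]
[120. 470.]
[553. 469.]
[568. 168.]
[104. 169.]
```

View pics/w2.png

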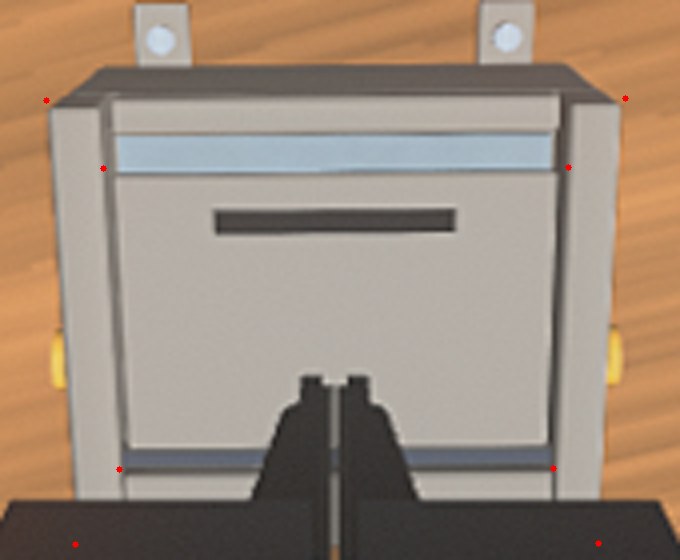

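The prediction is within 1–2 mm. Going down to about 6 mm above the cover, 4 mm nearer the free edge.

Emit:
{"method": "jog_arm", "body": {"motion": [[[4,0,30],0],[[4,0,60],0],[[4,0,85],0],[[4,0,100],0],[[4,0,104],0]]}}

```text
t: 2.7
eef_pos: [534.1, -80.7, 102.4]
tcp_rot: [3.141, -0.002, 2.891]
ft_force: [0.6, -0.6, 0.2]
opening: 0.002
grip_force: 0.0
```

Emit:
{"method": "jog_arm", "body": {"motion": [[[0,0,1],0],[[0,0,2],0],[[0,0,3],0],[[0,0,4],0],[[0,0,5],0]]}}

```text
t: 3.2
eef_pos: [535.1, -82.3, 98.8]
tcp_rot: [3.142, 0.001, 2.889]
ft_force: [0.9, 0.4, -0.1]
opening: 0.003
grip_force: 0.0
```

Emit:
{"method": "jog_arm", "body": {"motion": [[[0,0,0.5],0],[[0,0,1],0],[[0,0,1.5],0],[[0,0,2],0],[[0,0,2],0]]}}

```text
t: 3.7
eef_pos: [535.0, -82.3, 96.5]
tcp_rot: [3.142, -0.0, 2.889]
ft_force: [-0.0, 0.4, -0.3]
opening: 0.004
grip_force: 0.0
```

Emit:
{"method": "jog_arm", "body": {"motion": [[[0,0,0.5],0],[[0,0,1],0],[[0,0,1.5],0],[[0,0,2],0],[[0,0,2],0]]}}

```text
t: 4.2
eef_pos: [535.0, -82.3, 94.4]
tcp_rot: [3.141, -0.0, 2.889]
ft_force: [-0.4, -0.7, -0.8]
opening: 0.008
grip_force: 0.0
```

Emit:
{"method": "jog_arm", "body": {"motion": [[[0,0,0.5],0],[[0,0,1],0],[[0,0,1],0]]}}

```text
t: 4.5
eef_pos: [535.0, -82.3, 93.5]
tcp_rot: [3.141, -0.0, 2.889]
ft_force: [-0.4, 0.3, -0.3]
opening: 0.006
grip_force: 0.0
```

Emit:
{"method": "jog_arm", "body": {"motion": [[[0,0,0.5],0],[[0,0,1],0],[[0,0,1],0]]}}

```text
t: 4.8
eef_pos: [535.0, -82.3, 92.4]
tcp_rot: [3.141, -0.0, 2.889]
ft_force: [-0.2, -0.5, 0.6]
opening: 0.004
grip_force: 0.0
```

Emit:
{"method": "jog_arm", "body": {"motion": [[[0,0,0.5],0],[[0,0,1],0],[[0,0,1],0]]}}

```text
t: 5.1
eef_pos: [535.0, -82.3, 91.4]
tcp_rot: [3.142, -0.0, 2.889]
ft_force: [0.4, 0.1, 0.8]
opening: 0.006
grip_force: 0.0
```

```bash
python3 - <<'E'
from h import *
c=read_camera("wrist"); print(np.mean([state()["ft_force"] for _ in range(20)],0))
b=read_camera("side")
a=cv2.resize(c["img"][100:300,220:420],(400,400),interpolation=2)
b=cv2.resize(b["img"][170:270,290:390],(400,400),interpolation=2)
cv2.imwrite("pics/w3.png",np.hstack([a,b]))
E
```

```text
[0.62689898 0.3585157  0.17915722]
```

View pics/w3.png

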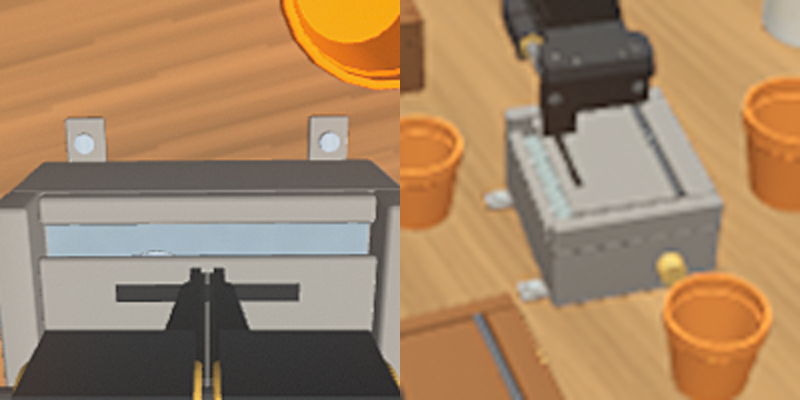

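The wrist view shows the fingertips at crop (207,270), just behind the cover edge at row 257. There is no contact force yet, so I'll keep going down gently.

Emit:
{"method": "jog_arm", "body": {"motion": [[[0,0,0.5],0],[[0,0,1],0],[[0,0,1],0]]}}

```text
t: 5.5
eef_pos: [535.0, -82.3, 90.4]
tcp_rot: [3.142, -0.0, 2.889]
ft_force: [0.5, 0.9, 0.0]
opening: 0.005
grip_force: 0.0
```

Emit:
{"method": "jog_arm", "body": {"motion": [[[0,0,0.5],0],[[0,0,1],0],[[0,0,1],0]]}}

```text
t: 5.8
eef_pos: [535.0, -82.3, 89.5]
tcp_rot: [3.141, -0.0, 2.889]
ft_force: [-0.5, 0.6, -0.8]
opening: 0.007
grip_force: 0.0
```

```bash
python3 - <<'E'
from h import *
s=state(); print(s["ft_force"],s["tau"],s["eef_pos"],s["moment"],s["t"])
c=read_camera("wrist");print(state()["ft_force"])
import cv2
g=cv2.cvtColor(c["img"],6).astype(int); print(g[195:245,270].tolist(), g[195:245,350].tolist())
E
```

```text
[-0.52270329  0.64100606 -0.84192276] [-2.11368919e-03 -5.58667374e+01 -1.80539972e+01 -2.50252424e-02
  6.50668982e-02  9.70935247e-06] [534.97897563 -82.26189367  89.45850758] [-0.0044191   0.01362606  0.01590966] 5.8
[-0.98554754 -0.0466567  -0.1387708 ]
[94, 128, 103, 94, 119, 155, 164, 179, 178, 176, 178, 177, 176, 176, 174, 176, 173, 146, 134, 180, 183, 181, 180, 180, 180, 181, 180, 180, 178, 180, 179, 179, 180, 187, 107, 129, 159, 173, 175, 176, 175, 175, 175, 175, 174, 175, 175, 175, 175, 175] [113, 131, 97, 100, 143, 160, 171, 178, 177, 177, 176, 175, 175, 174, 174, 177, 155, 150, 177, 181, 179, 178, 179, 179, 181, 178, 178, 180, 180, 181, 180, 181, 188, 131, 114, 151, 166, 178, 176, 175, 174, 175, 176, 174, 174, 176, 178, 191, 91, 63]
```

```bash
python3 - <<'E'
from h import *
c=read_camera("wrist"); s=state(); p=s["eef_pos"]; T=R.from_euler("xyz",s["tcp_rot"]).as_matrix()
for d in ([0,0,25],[10,0,25],[-10,0,25],[10,0,15]): print(d, proj(c,p+T@np.array(d)).round(1))
q=(559.8,-87.5,-.251); ca,sa=np.cos(q[2]),np.sin(q[2])
for m in ([-31,20,72],[-31,20,67],[-48,57,72],[-38,20,60],[-48,20,60]): print(m,proj(c,[q[0]+ca*m[0]-sa*m[1],q[1]+sa*m[0]+ca*m[1],m[2]]).round(1))
for n in ("scene","side"):
    v=read_camera(n); print(n,proj(v,p+T@np.array([0,0,25])).round(1))
    if n=="side": b=v["img"]
a=cv2.resize(c["img"][170:260,260:390],(520,360),interpolation=2)
b=cv2.resize(b[185:235,310:345],(252,360),interpolation=2)
cv2.imwrite("pics/w4.png",np.hstack([a,b]))
E
```

```text
[0, 0, 25] [[323.2 232. ]]
[10, 0, 25] [[323.2 217.7]]
[-10, 0, 25] [[323.2 245.8]]
[10, 0, 15] [[323.3 222.9]]
[-31, 20, 72] [[356.3 228. ]]
[-31, 20, 67] [[355.6 225.2]]
[-48, 57, 72] [[416.4 202.3]]
[-38, 20, 60] [[354.8 211.7]]
[-48, 20, 60] [[355.2 197.3]]
scene [[301.5 182.5]]
side [[329.3 212.5]]
```

View pics/w4.png

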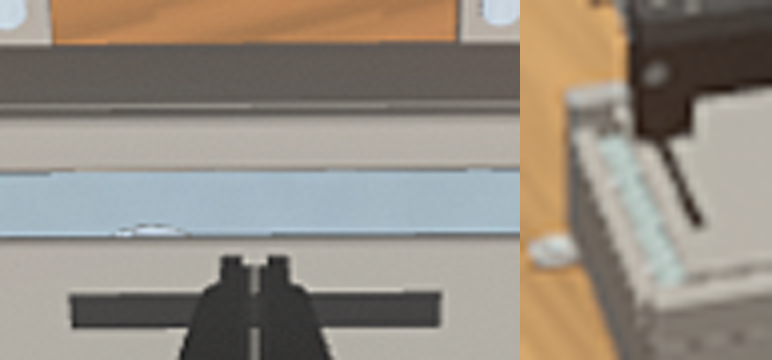

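The side view shows the fingertip bottom at crop (660,138), against (659,198) predicted. So the closed tips end higher than the nominal 25 mm and have not touched yet. I'll continue gently until force shows.

Emit:
{"method": "jog_arm", "body": {"motion": [[[0,0,1],0],[[0,0,2],0],[[0,0,3],0],[[0,0,3],0]]}}

```text
t: 6.4
eef_pos: [534.9, -82.3, 86.3]
tcp_rot: [3.141, -0.0, 2.889]
ft_force: [-0.5, 0.4, 0.3]
opening: 0.008
grip_force: 0.0
```

Emit:
{"method": "jog_arm", "body": {"motion": [[[0,0,1],0],[[0,0,2],0],[[0,0,3],0],[[0,0,3],0]]}}

```text
t: 6.8
eef_pos: [534.9, -82.3, 83.4]
tcp_rot: [3.142, -0.0, 2.889]
ft_force: [0.4, 0.4, 0.1]
opening: 0.005
grip_force: 0.0
```

Emit:
{"method": "jog_arm", "body": {"motion": [[[0,0,1],0],[[0,0,2],0],[[0,0,2],0]]}}

```text
t: 7.1
eef_pos: [534.9, -82.3, 81.4]
tcp_rot: [3.141, -0.0, 2.889]
ft_force: [0.2, -0.4, 0.8]
opening: 0.002
grip_force: 0.0
```

Emit:
{"method": "jog_arm", "body": {"motion": [[[0,0,1],0],[[0,0,2],0],[[0,0,2],0]]}}

```text
t: 7.4
eef_pos: [535.0, -82.3, 79.4]
tcp_rot: [3.142, -0.0, 2.889]
ft_force: [0.2, 0.3, 0.3]
opening: 0.005
grip_force: 0.0
```

Emit:
{"method": "jog_arm", "body": {"motion": [[[0,0,1],0],[[0,0,2],0],[[0,0,2],0]]}}

```text
t: 7.7
eef_pos: [534.9, -82.3, 77.4]
tcp_rot: [3.142, -0.0, 2.889]
ft_force: [-0.0, -0.2, 0.1]
opening: 0.005
grip_force: 0.0
```

Emit:
{"method": "jog_arm", "body": {"motion": [[[0,0,1],0],[[0,0,1],0]]}}

```text
t: 7.9
eef_pos: [535.0, -82.3, 76.4]
tcp_rot: [3.141, -0.0, 2.889]
ft_force: [0.1, 0.6, -0.3]
opening: 0.002
grip_force: 0.0
```

```bash
python3 - <<'E'
from h import *
s=state(); print(s["ft_force"],s["eef_pos"],s["moment"],s["t"])
c=read_camera("wrist"); p=s["eef_pos"]; T=R.from_euler("xyz",s["tcp_rot"]).as_matrix()
D=read_camera("side")
for d in ([0,0,0],[0,0,25]): print(d, proj(D,p+T@np.array(d)).round(1))
a=cv2.resize(c["img"][170:260,260:390],(520,360),interpolation=2)
b=cv2.resize(D["img"][185:235,305:345],(288,360),interpolation=2)
cv2.imwrite("pics/w5.png",np.hstack([a,b]))
E
```

```text
[ 0.09265888  0.63433443 -0.29189263] [534.97197928 -82.28633258  76.42363731] [ 0.03065003 -0.00692738  0.01981163] 7.9
[0, 0, 0] [[329.4 209.2]]
[0, 0, 25] [[329.2 216.1]]
```

View pics/w5.png

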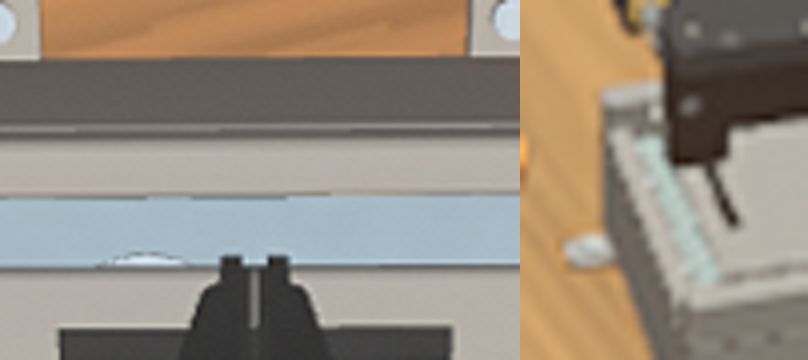

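The tips actually sit about 7 mm behind the TCP in both views, which agree, so contact should come near TCP z 65.

Emit:
{"method": "jog_arm", "body": {"motion": [[[0,0,2],0],[[0,0,4],0],[[0,0,6],0],[[0,0,8],0],[[0,0,8],0]]}}

```text
t: 8.5
eef_pos: [534.9, -82.2, 68.2]
tcp_rot: [3.141, -0.001, 2.889]
ft_force: [-0.1, 0.4, 0.1]
opening: 0.005
grip_force: 0.0
```

Emit:
{"method": "jog_arm", "body": {"motion": [[[0,0,1],0],[[0,0,2],0],[[0,0,2],0]]}}

```text
t: 8.8
eef_pos: [535.0, -82.3, 66.4]
tcp_rot: [3.141, -0.0, 2.889]
ft_force: [0.1, -0.2, 0.2]
opening: 0.008
grip_force: 0.0
```

Emit:
{"method": "jog_arm", "body": {"motion": [[[0,0,1],0],[[0,0,2],0],[[0,0,2],0]]}}

```text
t: 9.1
eef_pos: [535.0, -82.3, 64.6]
tcp_rot: [3.142, 0.0, 2.889]
ft_force: [0.1, 1.0, 3.3]
opening: 0.004
grip_force: 1.6
```

Emit:
{"method": "jog_arm", "body": {"motion": [[[0,0,1],0],[[0,0,2],0],[[0,0,2],0]]}}

```text
t: 9.4
eef_pos: [535.0, -82.3, 62.5]
tcp_rot: [3.142, 0.0, 2.889]
ft_force: [0.1, 0.8, 3.3]
opening: 0.003
grip_force: 1.6
```

Emit:
{"method": "jog_arm", "body": {"motion": [[[0,0,1],0],[[0,0,1],0]]}}

```text
t: 9.6
eef_pos: [535.0, -82.3, 61.4]
tcp_rot: [3.141, 0.0, 2.889]
ft_force: [-0.5, -0.3, 3.0]
opening: 0.006
grip_force: 1.7
```

Emit:
{"method": "jog_arm", "body": {"motion": [[[0,0,1],0],[[0,0,1],0]]}}

```text
t: 9.8
eef_pos: [535.1, -82.3, 60.5]
tcp_rot: [3.142, 0.0, 2.889]
ft_force: [1.0, 0.0, 3.5]
opening: 0.007
grip_force: 1.7
```

Emit:
{"method": "jog_arm", "body": {"motion": [[[0,0,0.5],0],[[0,0,0.5],0]]}}

```text
t: 10.0
eef_pos: [535.1, -82.3, 60.0]
tcp_rot: [3.141, 0.0, 2.889]
ft_force: [-0.0, -0.3, 3.7]
opening: 0.005
grip_force: 1.7
```

Emit:
{"method": "jog_arm", "body": {"motion": [[[0,0,0.5],0],[[0,0,0.5],0]]}}

```text
t: 10.2
eef_pos: [535.1, -82.3, 59.6]
tcp_rot: [3.142, 0.0, 2.889]
ft_force: [-0.3, 0.5, 3.7]
opening: 0.003
grip_force: 1.9
```

Emit:
{"method": "jog_arm", "body": {"motion": [[[0,0,-6],0],[[5,0,-20],0],[[15,0,-45],0],[[30,0,-75],0],[[40,0,-100],0]]}}

```text
t: 10.7
eef_pos: [494.8, -71.8, 161.4]
tcp_rot: [3.142, -0.001, 2.889]
ft_force: [-0.5, -0.9, 0.6]
opening: 0.004
grip_force: 0.0
```

Emit:
{"method": "jog_arm", "body": {"motion": [[[0,0,0],0],[[0,0,0],0],[[0,0,0],0],[[0,0,0],0],[[0,0,0],0]]}}

```text
t: 11.2
eef_pos: [496.1, -72.3, 158.7]
tcp_rot: [3.141, -0.002, 2.889]
ft_force: [-1.0, -0.2, 1.0]
opening: 0.008
grip_force: 0.0
```

```bash
python3 - <<'E'
from h import *
s=state(); print(s["ft_force"],s["eef_pos"],s["t"])
c=read_camera("wrist"); D=read_camera("side")
q=(559.8,-87.5,-.251); ca,sa=np.cos(q[2]),np.sin(q[2])
for m in ([17.5,0,141],[17.5,55,141],[17.5,-55,141],[-11,-18,60],[12,25,60]): print(m,[proj(v,[q[0]+ca*m[0]-sa*m[1],q[1]+sa*m[0]+ca*m[1],m[2]]).round(1).tolist() for v in (c,D)])
b=cv2.resize(D["img"][150:260,280:390],(400,400),interpolation=2)
cv2.imwrite("pics/w6.png",np.hstack([cv2.resize(c["img"][60:260,220:420],(400,400)),b]))
E
```

```text
[-0.9500701  -0.18791554  0.96799391] [496.13006232 -72.27741477 158.74086051] 11.2
[17.5, 0, 141] [[[324.9, 344.2]], [[345.1, 188.1]]]
[17.5, 55, 141] [[[401.8, 344.0]], [[339.4, 177.1]]]
[17.5, -55, 141] [[[248.0, 344.4]], [[351.3, 200.0]]]
[-11, -18, 60] [[[305.0, 257.7]], [[335.8, 216.7]]]
[12, 25, 60] [[[350.7, 279.8]], [[339.3, 206.3]]]
```

View pics/w6.png

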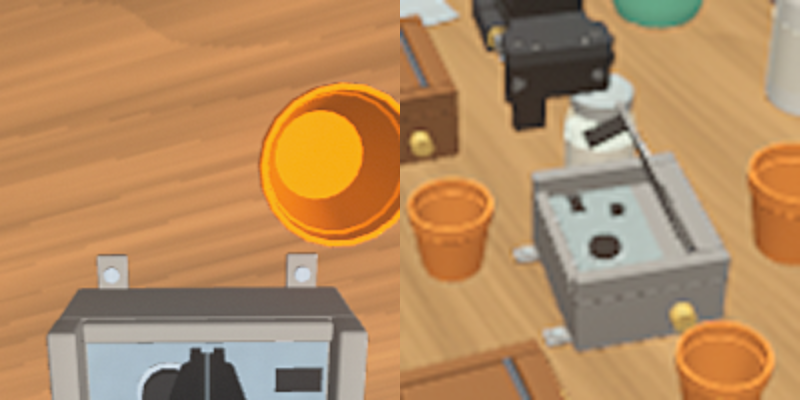

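The cover is open: it shows edge-on at side crop (650,170), and the round button is at (605,247), matching prediction. Next I'll line up on the front half of the button, so the gripper body stays clear of the cover, and go down.

Emit:
{"method": "jog_arm", "body": {"motion": [[[-20,-9,0],0],[[-41,-17,0],0],[[-41,-17,10],0],[[-41,-17,30],0],[[-41,-17,40],0]]}}

```text
t: 11.8
eef_pos: [530.6, -98.5, 117.7]
tcp_rot: [3.141, -0.003, 2.889]
ft_force: [-1.3, 0.2, -0.2]
opening: 0.007
grip_force: 0.0
```

Emit:
{"method": "jog_arm", "body": {"motion": [[[0,0,5],0],[[0,0,12],0],[[0,0,20],0],[[0,0,25],0],[[0,0,25],0]]}}

```text
t: 12.3
eef_pos: [531.5, -98.9, 94.0]
tcp_rot: [3.141, -0.001, 2.889]
ft_force: [0.3, 0.7, 0.6]
opening: 0.006
grip_force: 0.0
```

Emit:
{"method": "jog_arm", "body": {"motion": [[[0,0,7],0],[[0,0,14],0],[[0,0,21],0],[[0,0,25],0],[[0,0,25],0]]}}

```text
t: 12.8
eef_pos: [531.4, -98.9, 68.8]
tcp_rot: [3.141, -0.001, 2.889]
ft_force: [0.0, 0.2, -0.3]
opening: 0.003
grip_force: 0.0
```

Emit:
{"method": "jog_arm", "body": {"motion": [[[0,0,5],0],[[0,0,10],0],[[0,0,13],0],[[0,0,13],0]]}}

```text
t: 13.2
eef_pos: [531.5, -99.0, 56.1]
tcp_rot: [3.141, -0.001, 2.889]
ft_force: [0.3, -0.4, 0.3]
opening: 0.003
grip_force: 0.0
```

Emit:
{"method": "jog_arm", "body": {"motion": [[[0,0,1],0],[[0,0,2],0],[[0,0,2],0]]}}

```text
t: 13.5
eef_pos: [531.8, -99.0, 54.5]
tcp_rot: [3.142, 0.0, 2.889]
ft_force: [-0.0, -0.2, 0.5]
opening: 0.007
grip_force: 0.0
```

Emit:
{"method": "jog_arm", "body": {"motion": [[[0,0,1],0],[[0,0,2],0],[[0,0,2],0]]}}

```text
t: 13.8
eef_pos: [531.8, -99.0, 52.5]
tcp_rot: [3.142, 0.0, 2.889]
ft_force: [-0.8, -0.7, 2.0]
opening: 0.002
grip_force: 1.0
```

Emit:
{"method": "jog_arm", "body": {"motion": [[[0,0,1],0],[[0,0,2],0],[[0,0,2],0]]}}

```text
t: 14.1
eef_pos: [531.8, -99.0, 50.5]
tcp_rot: [3.142, 0.0, 2.889]
ft_force: [-0.5, 0.2, 4.0]
opening: 0.004
grip_force: 1.7
```

Emit:
{"method": "jog_arm", "body": {"motion": [[[0,0,1],0],[[0,0,1],0]]}}

```text
t: 14.3
eef_pos: [531.8, -99.0, 49.5]
tcp_rot: [3.142, 0.0, 2.889]
ft_force: [-0.8, -0.3, 4.4]
opening: 0.004
grip_force: 2.0
```

Emit:
{"method": "jog_arm", "body": {"motion": [[[0,0,1],0],[[0,0,1],0]]}}

```text
t: 14.5
eef_pos: [531.8, -99.0, 48.5]
tcp_rot: [3.142, 0.0, 2.889]
ft_force: [0.0, -0.1, 5.2]
opening: 0.004
grip_force: 2.3
```

Emit:
{"method": "jog_arm", "body": {"motion": [[[0,0,0.7],0],[[0,0,0.7],0]]}}

```text
t: 14.7
eef_pos: [531.8, -99.0, 48.1]
tcp_rot: [3.142, 0.0, 2.889]
ft_force: [-1.0, 0.6, 7.4]
opening: 0.005
grip_force: 3.9
```

Force is climbing past 5 N, so the button is bottomed. Holding for about a second.

Emit:
{"method": "jog_arm", "body": {"motion": [[[0,0,0.3],0],[[0,0,0.3],0],[[0,0,0.3],0],[[0,0,0.3],0],[[0,0,0.3],0]]}}

```text
t: 15.2
eef_pos: [531.8, -99.0, 48.1]
tcp_rot: [3.142, 0.001, 2.889]
ft_force: [-2.6, 0.5, 11.3]
opening: 0.003
grip_force: 5.5
```

Emit:
{"method": "jog_arm", "body": {"motion": [[[0,0,0],0],[[0,0,0],0],[[0,0,0],0],[[0,0,0],0],[[0,0,0],0]]}}

```text
t: 15.7
eef_pos: [531.8, -99.0, 48.0]
tcp_rot: [3.142, 0.001, 2.889]
ft_force: [-1.8, 0.3, 10.5]
opening: 0.005
grip_force: 5.5
```

Emit:
{"method": "jog_arm", "body": {"motion": [[[0,0,-8],0],[[2,0,-25],0],[[5,0,-55],0],[[5,0,-90],0],[[5,0,-125],0]]}}

```text
t: 16.2
eef_pos: [526.3, -97.6, 173.5]
tcp_rot: [3.141, -0.001, 2.889]
ft_force: [-0.1, 0.4, 0.4]
opening: 0.006
grip_force: 0.0
```

Emit:
{"method": "jog_arm", "body": {"motion": [[[-30,10,0],0],[[-65,18,0],0],[[-85,18,0],0],[[-85,18,0],0],[[-85,18,0],0]]}}

```text
t: 16.7
eef_pos: [612.9, -101.4, 171.8]
tcp_rot: [3.141, -0.002, 2.889]
ft_force: [-0.1, -0.0, -0.5]
opening: 0.005
grip_force: 0.0
```

Emit:
{"method": "jog_arm", "body": {"motion": [[[0,0,20],0],[[0,0,40],0],[[0,0,52],0],[[0,0,54],0],[[0,0,54],0]]}}

```text
t: 17.2
eef_pos: [613.4, -101.6, 118.8]
tcp_rot: [3.141, -0.0, 2.889]
ft_force: [0.4, 0.1, -0.1]
opening: 0.004
grip_force: 0.0
```

```bash
python3 - <<'E'
from h import *
s=state(); print(s["ft_force"],s["eef_pos"],s["t"])
q=(559.8,-87.5,-.251); d=s["eef_pos"][:2]-q[:2]; ca,sa=np.cos(q[2]),np.sin(q[2])
x0=ca*d[0]+sa*d[1]; z0=s["eef_pos"][2]; print(x0,-sa*d[0]+ca*d[1])
for t in [1.25,1.2,1.1,1,.9,.8,.7,.6,.5,.4,.3,.2,.1,0,-.08,-.1]:
    x=45-60*np.cos(t)+2*np.sin(t)+10; z=70+60*np.sin(t)+2*np.cos(t)-6.5
    print(t,"tool dx %.1f dz %.1f"%(x0-x,z0-z))
D=read_camera("side"); cv2.imwrite("pics/w7.png",cv2.resize(D["img"][150:260,280:390],(600,600),interpolation=2))
E
```

```text
[ 0.38158898  0.06154022 -0.14806844] [ 613.44418197 -101.55201282  118.7639751 ] 17.2
55.45335352802724 -0.28793355999878933
1.25 tool dx 17.5 dz -2.3
1.2 tool dx 20.3 dz -1.4
1.1 tool dx 25.9 dz 0.9
1 tool dx 31.2 dz 3.7
0.9 tool dx 36.2 dz 7.0
0.8 tool dx 40.8 dz 10.8
0.7 tool dx 45.1 dz 15.1
0.6 tool dx 48.8 dz 19.7
0.5 tool dx 52.1 dz 24.7
0.4 tool dx 54.9 dz 30.1
0.3 tool dx 57.2 dz 35.6
0.2 tool dx 58.9 dz 41.4
0.1 tool dx 60.0 dz 47.3
0 tool dx 60.5 dz 53.3
-0.08 tool dx 60.4 dz 58.1
-0.1 tool dx 60.4 dz 59.3
```

View pics/w7.png

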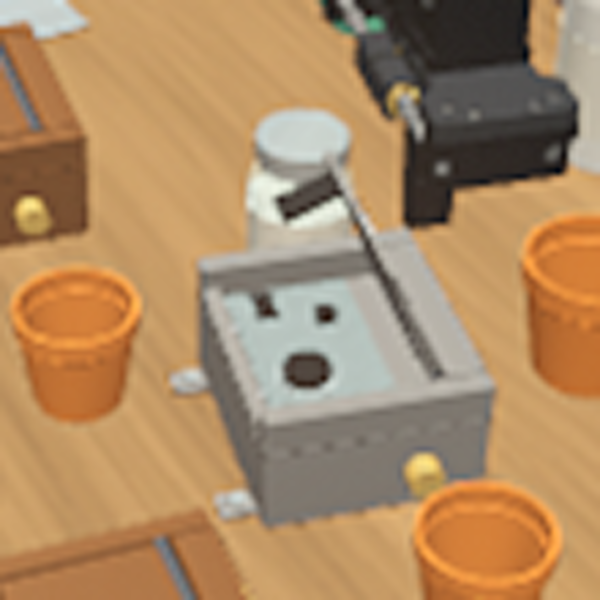

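The finger at (428,195) is behind the open cover, whose edge shows at (335,165). Now the closing arc.

Emit:
{"method": "jog_arm", "body": {"motion": [[[9,0,-1],0],[[16,0,-1.5],0],[[20,0,-1.4],0],[[23,0,-0.3],0],[[26,0,1],0]]}}

```text
t: 17.75
eef_pos: [588.6, -95.1, 117.9]
tcp_rot: [3.142, 0.001, 2.889]
ft_force: [1.4, -0.7, 2.5]
opening: 0.004
grip_force: 1.1
```

Emit:
{"method": "jog_arm", "body": {"motion": [[[2.5,0,1.3],0],[[5,0,2.7],0],[[8,0,4.3],0],[[10,0,6],0],[[12.5,0,8],0]]}}

```text
t: 18.25
eef_pos: [576.3, -91.9, 109.4]
tcp_rot: [3.142, 0.0, 2.889]
ft_force: [1.7, -0.7, 1.9]
opening: 0.005
grip_force: 1.2
```

Emit:
{"method": "jog_arm", "body": {"motion": [[[2,0,1.8],0],[[4.5,0,4],0],[[6.5,0,6],0],[[8.5,0,8.5],0],[[10.5,0,10.7],0]]}}

```text
t: 18.75
eef_pos: [566.3, -89.4, 98.6]
tcp_rot: [3.142, 0.001, 2.889]
ft_force: [3.4, -1.6, 1.5]
opening: 0.007
grip_force: 1.3
```

Emit:
{"method": "jog_arm", "body": {"motion": [[[2,0,2.5],0],[[3.3,0,5],0],[[5,0,7.7],0],[[6,0,10.4],0],[[7.2,0,13.2],0]]}}

```text
t: 19.25
eef_pos: [559.1, -87.5, 85.4]
tcp_rot: [3.141, -0.0, 2.889]
ft_force: [2.0, -2.0, 2.6]
opening: 0.006
grip_force: 1.5
```

Emit:
{"method": "jog_arm", "body": {"motion": [[[1.1,0,2.7],0],[[2,0,5.6],0],[[2.8,0,8.5],0],[[3.4,0,11.5],0],[[3.8,0,14.4],0]]}}

```text
t: 19.75
eef_pos: [555.6, -86.6, 71.0]
tcp_rot: [3.142, 0.0, 2.889]
ft_force: [1.7, -0.7, 3.9]
opening: 0.003
grip_force: 1.7
```

Emit:
{"method": "jog_arm", "body": {"motion": [[[0.3,0,2],0],[[0.4,0,4],0],[[0.5,0,6],0],[[0.5,0,7.5],0],[[0.5,0,8.5],0]]}}

```text
t: 20.25
eef_pos: [555.0, -86.4, 62.7]
tcp_rot: [3.142, -0.0, 2.889]
ft_force: [1.3, -2.2, 4.9]
opening: 0.006
grip_force: 2.6
```

Emit:
{"method": "jog_arm", "body": {"motion": [[[0,0,0.6],0],[[0,0,0.6],0]]}}

```text
t: 20.45
eef_pos: [555.1, -86.4, 62.1]
tcp_rot: [3.142, -0.0, 2.889]
ft_force: [1.7, -2.5, 5.1]
opening: 0.005
grip_force: 2.5
```

Emit:
{"method": "jog_arm", "body": {"motion": [[[0,0,0.5],0],[[0,0,0.5],0]]}}

```text
t: 20.65
eef_pos: [555.0, -86.4, 61.7]
tcp_rot: [3.141, -0.0, 2.889]
ft_force: [0.1, -1.4, 4.9]
opening: 0.001
grip_force: 2.5
```

Emit:
{"method": "jog_arm", "body": {"motion": [[[0,0,0.5],0],[[0,0,0.5],0]]}}

```text
t: 20.85
eef_pos: [555.1, -86.4, 61.3]
tcp_rot: [3.141, 0.0, 2.889]
ft_force: [1.0, -0.2, 7.1]
opening: 0.006
grip_force: 3.1
```

The stop is reached, with force up to 7 N. Now to let go, rise and look.

Emit:
{"method": "jog_arm", "body": {"motion": [[[0,0,0.3],0],[[0,0,0.3],0],[[0,0,-3],0],[[0,0,-8],0],[[0,0,-20],0]]}}

```text
t: 21.35
eef_pos: [554.1, -86.1, 80.7]
tcp_rot: [3.141, -0.003, 2.889]
ft_force: [-0.8, 0.9, -0.2]
opening: 0.004
grip_force: 0.0
```

Emit:
{"method": "jog_arm", "body": {"motion": [[[0,0,-30],0],[[0,0,-60],0],[[0,0,-90],0],[[0,0,-110],0],[[0,0,-110],0]]}}

```text
t: 21.85
eef_pos: [555.7, -86.5, 194.3]
tcp_rot: [3.142, 0.004, 2.889]
ft_force: [0.1, -0.6, 0.3]
opening: 0.003
grip_force: 0.0
```

Emit:
{"method": "jog_arm", "body": {"motion": [[[0,0,0],0],[[0,0,0],0],[[0,0,0],0],[[0,0,0],0],[[0,0,0],0]]}}

```text
t: 22.35
eef_pos: [555.0, -86.4, 190.6]
tcp_rot: [3.141, -0.001, 2.889]
ft_force: [0.3, -0.5, -0.9]
opening: 0.005
grip_force: 0.0
```

```bash
python3 - <<'E'
from h import *
s=state(); print(s["ft_force"],s["eef_pos"],s["t"])
D=read_camera("side"); cv2.imwrite("pics/w8.png",cv2.resize(D["img"][150:260,280:390],(600,600),interpolation=2))
E
```

```text
[ 0.336731   -0.48200489 -0.86694787] [554.98290205 -86.39325576 190.64260022] 22.35
```

View pics/w8.png

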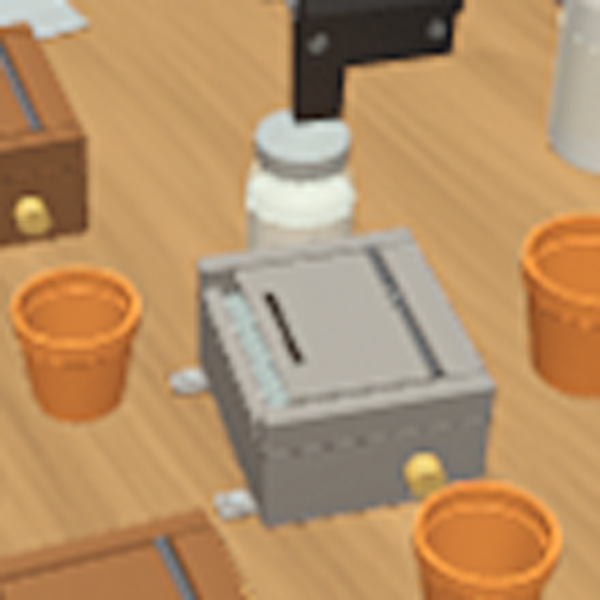

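The cover is flush and has stayed shut for over a second since release. The pots and jar in view have not moved, and the arm is clear.

```bash
python3 -c "
from cell import job_done
print(job_done())"
```

```text
the job is handed in; nothing more can be done
None
```

I popped the cover open, held the round button fully in for about 1 s, and pressed the cover shut, where it stayed; I handed the job in at about 22 s, and the hand-in gave no verdict.

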